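# Make up two printer spares kits

## Robot

A 6-joint arm with a two-finger parallel gripper is mounted at the origin on the work surface. World frame = base frame: x ahead of the robot, y to its left, z up, the work surface at z = 0. Lengths are in m, angles in degrees, forces in N, time in s.
With the tool pointing down it reaches from about 0.325 to 0.85 m from the base axis. Payload 15.5 kg.
Tool frame: the origin (TCP) lies midway between the tips of the shut fingers; the grasp point (between the pads) lies 19 mm behind it; z points along the fingers, y is the line along which they close (so a half turn about z gives the same grasp; the last joint's range is limited). The gripper opens to 91 mm and grips with 3 to 60 N. Pads are 32 mm wide; open, the fingers measure 118 mm over their backs; the gripper's body (76 mm by 178 mm) begins 60 mm behind the grasp point.
Start: joints at [-74.227, 28.281, 77.091, -0, 74.628, -5.472], TCP at [0.226, -0.583, 0.214] pointing down, gripper open.
Joint ranges: [-166.48, 166.48], [-47.26, 123.95], [12.59, 153.08], [-70.14, 250.14], [6.76, 159.57], [-176.63, 176.63]. Speed limits (degrees/s): [108.29, 108.29, 147.25, 172.46, 172.46, 172.46].

## Interface

Orientations are given as a 3x3 rotation matrix whose columns are the frame's x, y, z axes.
In Python, from bench import ctrl gives the robot as it stands. The module is installed in compiled form; this text tells all that it offers. Calls block until the motion is done:
- ctrl.goto(position, orientation): joint-space move of the TCP to a pose.
- ctrl.move_l(position, vel=0.15, ori=None, contact_N=None): straight line of the TCP; ori=None keeps the orientation; vel is the mean speed in m/s. With contact_N (N) it stops when the force on the tool has changed by that much, and returns True; else False.
- ctrl.movej(angles): joint-space move.
- ctrl.command_gripper(opening): opening from 0.0 (shut) to 1.0 (fully open); the grip force is fixed at half the most; returns when the fingers have stopped.
- ctrl.sleep(seconds).
- ctrl.ik(position, orientation): joint angles nearest the present ones, or None.
- ctrl.read_camera(name): name is "side" or "top" or "wrist"; returns the picture (384x512x3 uint8, blue, green, red); there is no depth.
- ctrl.camera_params(name): a dict with "fx", "fy", "cx", "cy" (pixels), "pose" (4x4, takes a point from camera to world coordinates); the wrist camera has in their place "T_tool_cam" (4x4, takes a point from camera to tool coordinates, whose origin is the TCP and whose axes are the flange's). Camera axes: x right, y up, looking along -z (the intrinsics and any distortion apply to the point x, -y, -z); pixel columns grow to the right and rows downward; lengths in m; the calibration is good to about 2 mm. The wrist camera is an equidistant fisheye: a pixel r from the principal point sees the ray r / f radians off the axis. A picture is of the moment at which its call begins: read the wrist's pose just before it. camera_params takes no time and is no camera call.
A pose or a line that the arm cannot do raises ctrl.MotionError and nothing moves.
- ctrl.sign_off(): hands the job in; it is judged then, once.
Readings, each from a call of its own:
- ctrl.current_t(): time.
- ctrl.current_q(): joint angles.
- ctrl.current_dq(): joint speeds.
- ctrl.current_effort(): joint torques, N m.
- ctrl.current_tool_pos(): TCP position.
- ctrl.current_eef_rot(): TCP orientation.
- ctrl.current_contact_force(): force on the tool from outside, world axes, zero at the start.
- ctrl.current_wrist_torque(): the same for the moment, N m.
- ctrl.current_grip_width(): opening from 0.0 (shut) to 1.0 (fully open).
- ctrl.current_grasp_force(): force on a finger pad.
Only numpy, scipy, OpenCV 4.12 (cv2) and the standard library are available. Lean on these libraries where they do the work, as an engineer would, in place of code of your own. Each camera call takes 0.05 s, during which the arm holds its last target. There are 200 camera calls.

## Task

Make up two 3D-printer spares kits from the parts on the cutting mat: the three-pocket tray gets the small stepper motor, the toothed pulley and the heat sink, and the two-pocket tray gets the large stepper motor and the jaw coupling. Motors go in the square pockets, pulley and coupling in the round ones and the heat sink in the oblong one, each standing the same way up as it does now and flat on its pocket floor; set the parts down gently, never dropping them. Leave the pliers, the parts case and the screwdriver where they lie.

Things in the scene. Friction and masses are not known exactly. Their poses are not given: they have to be found in the camera images.
- tray3: Three-pocket plywood kit tray, dark pocket floors, 80 (x) x 238 (y) x 11 mm, loose, 0.45 kg. Origin: centre of its underside, z up. Pockets in a row along y at x = 0, 8 mm deep, floors 3 mm above the origin: square 60 x 60 mm at y = +79 mm; round, 58 mm across, at y = +10 mm; oblong 44 (x) x 80 (y) mm at y = -69 mm.
- tray2: Two-pocket plywood kit tray, dark pocket floors, 80 (x) x 148 (y) x 11 mm, loose, 0.45 kg. Origin: centre of its underside, z up. Pockets at x = 0, 8 mm deep, floors 3 mm above the origin: square 60 x 60 mm at y = +34 mm; round, 58 mm across, at y = -35 mm.
- large_motor: The large stepper motor, standing with its shaft up: body 42 x 42 x 48 mm, dark stack between aluminium end caps, thin shaft 22 mm long on top (70 mm tall in all), small white connector low on the -x side; about 0.35 kg. Origin: centre of its underside; x and y square to its sides, z along the shaft.
- small_motor: The small stepper motor, standing with its shaft up: body 35 x 35 x 28 mm, dark stack between aluminium end caps, thin shaft 20 mm long on top (48 mm tall in all), small white connector low on the -x side; about 0.16 kg. Origin: centre of its underside; x and y square to its sides, z along the shaft.
- pulley: Toothed belt pulley of aluminium, lying flat with its hub up: 42 mm across the flanges, 20 mm thick, with a hub 24 mm across and 8 mm high on top (28 mm in all); about 0.07 kg. Origin: centre of its underside, z along its axis.
- coupling: Jaw shaft coupling, a cylinder standing on end: 30 mm across, 40 mm tall, aluminium hubs with a dark rubber spider between; about 0.06 kg. Origin: centre of its underside, z along its axis.
- heat_sink: Aluminium heat sink lying with its fins up: 60 (x) x 25 (y) x 25 (z) mm, six fins running along x; about 0.06 kg. Origin: centre of its underside.
- pliers: Side-cutting pliers with black and orange handles lying beyond the trays, about 150 mm long, 55 mm wide, 16 mm high; to be left alone. Origin: under the joint; handles to its -y.
- parts_case: Flat clear case of small parts, 80 (x) x 110 (y) x 22 mm, to the robot's right; to be left alone. Origin: centre of its underside.
- screwdriver: Screwdriver 170 mm long lying along its x to the robot's left; to be left alone.
Things that resemble listed ones, but are neither listed nor needed, are in the scene too. What is shaped like the coupling but blue or orange is not meant. What is shaped like the large_motor but yellow is not meant.

How it is judged (in metres and radians):
At the end, for the whole second after the job is handed in: Each part stands upright (0.1 rad) on the floor (3 mm) of its own pocket in its own tray, centre within 16 mm (small motor), 12 (pulley), 14 (heat sink), 13 (large motor), 17 (coupling) of the pocket centre along each tray axis; trays flat; all released and at rest (x of small_motor in the frame of tray3 between -0.016 and 0.016 m and y of small_motor in the frame of tray3 between 0.063 and 0.095 m and z of small_motor in the frame of tray3 between 0 and 0.006 m and angle between each of small_motor, pulley, heat_sink, large_motor, coupling's own z axis and vertical below 0.1 rad and linear speed of each of small_motor, pulley, heat_sink, large_motor, coupling, tray3, tray2 below 0.02 m/s and angular speed of each of small_motor, pulley, heat_sink, large_motor, coupling below 0.2 rad/s and contact force between the fingers and small_motor below 0.05 N and x of pulley in the frame of tray3 between -0.012 and 0.012 m and y of pulley in the frame of tray3 between -0.002 and 0.022 m and z of pulley in the frame of tray3 between 0 and 0.006 m and contact force between the fingers and pulley below 0.05 N and x of heat_sink in the frame of tray3 between -0.014 and 0.014 m and y of heat_sink in the frame of tray3 between -0.083 and -0.055 m and z of heat_sink in the frame of tray3 between 0 and 0.006 m and contact force between the fingers and heat_sink below 0.05 N and x of large_motor in the frame of tray2 between -0.013 and 0.013 m and y of large_motor in the frame of tray2 between 0.021 and 0.047 m and z of large_motor in the frame of tray2 between 0 and 0.006 m and contact force between the fingers and large_motor below 0.05 N and x of coupling in the frame of tray2 between -0.017 and 0.017 m and y of coupling in the frame of tray2 between -0.052 and -0.018 m and z of coupling in the frame of tray2 between 0 and 0.006 m and contact force between the fingers and coupling below 0.05 N and angle between each of tray3, tray2's own z axis and vertical below 0.05 rad); the robot touches nothing.
It fails at once if a part falls free at more than 0.6 m/s (a drop of some 18 mm or more) ((linear speed of small_motor above 0.6 m/s and contact force between the fingers and small_motor below 0.01 N) or (linear speed of pulley above 0.6 m/s and contact force between the fingers and pulley below 0.01 N) or (linear speed of heat_sink above 0.6 m/s and contact force between the fingers and heat_sink below 0.01 N) or (linear speed of large_motor above 0.6 m/s and contact force between the fingers and large_motor below 0.01 N) or (linear speed of coupling above 0.6 m/s and contact force between the fingers and coupling below 0.01 N)).
It fails at once if pliers: shifted by more than 20 mm (distance of pliers from where it was at the start of the episode above 0.02 m).
It fails at once if parts case: shifted by more than 20 mm (distance of parts_case from where it was at the start of the episode above 0.02 m).
It fails at once if screwdriver: shifted by more than 20 mm (distance of screwdriver from where it was at the start of the episode above 0.02 m).
It also fails if it takes over 106 s, if anything falls off the work surface, if the arm or the gripper's body presses on something with over 40 N, if the wrist force passes 120 N, or if a joint passes its speed limit or range.

## Working session

There is one attempt and no reset: what is moved stays moved. The work goes in short steps, each a Python script; the robot and the scene stay as the last script left them, time stands still between calls to the robot, and variables do not carry over. Pictures are saved under pics/ and viewed, at most 14 in all, crops included, and the job is handed in when it is done.

```bash
mkdir -p pics; python3 - <<'E'
from bench import ctrl
import cv2,numpy as np
for n in("top","side"):
    cv2.imwrite(f"pics/{n}0.png",cv2.resize(ctrl.read_camera(n),(800,600),interpolation=cv2.INTER_CUBIC)); cv2.imwrite(f"{n}_raw.png",ctrl.read_camera(n))
    print(n,ctrl.camera_params(n))
print(ctrl.camera_params("wrist"),ctrl.current_t(),ctrl.current_eef_rot())
E
```

```text
top {'fx': 408.39240350263486, 'fy': 408.39240350263486, 'cx': 265.3511903001733, 'cy': 186.35199266494763, 'pose': array([[-0.01536764,  0.99644931, -0.08278054,  0.48245366],
       [-0.99932105, -0.01807889, -0.03210285, -0.01444992],
       [-0.03348544,  0.08223099,  0.9960506 ,  1.05279317],
       [ 0.        ,  0.        ,  0.        ,  1.        ]])}
side {'fx': 430.12482047835283, 'fy': 430.12482047835283, 'cx': 254.4474524721442, 'cy': 192.5216163816089, 'pose': array([[-0.96871229,  0.17496   , -0.176027  ,  0.34862995],
       [-0.24744964, -0.73548098,  0.63074274,  0.78610808],
       [-0.01910976,  0.65456606,  0.75576325,  0.97681216],
       [ 0.        ,  0.        ,  0.        ,  1.        ]])}
{'fx': 297.3186396354542, 'fy': 297.3186396354542, 'cx': 255.91878023678987, 'cy': 187.6073431419457, 'T_tool_cam': array([[-4.35561490e-04,  9.59240135e-01,  2.82591885e-01,
         7.89026764e-02],
       [ 9.99999775e-01,  2.73725992e-04,  6.12163486e-04,
         6.00875678e-04],
       [ 5.09859041e-04,  2.82592089e-01, -9.59240039e-01,
        -1.72020604e-01],
       [ 0.00000000e+00,  0.00000000e+00,  0.00000000e+00,
         1.00000000e+00]])} 0.2 [[ 9.32044857e-01  3.62342869e-01 -1.73704665e-04]
 [ 3.62342895e-01 -9.32044570e-01  7.39140723e-04]
 [ 1.05921880e-04 -7.51852960e-04 -9.99999712e-01]]
```

View pics/top0.png

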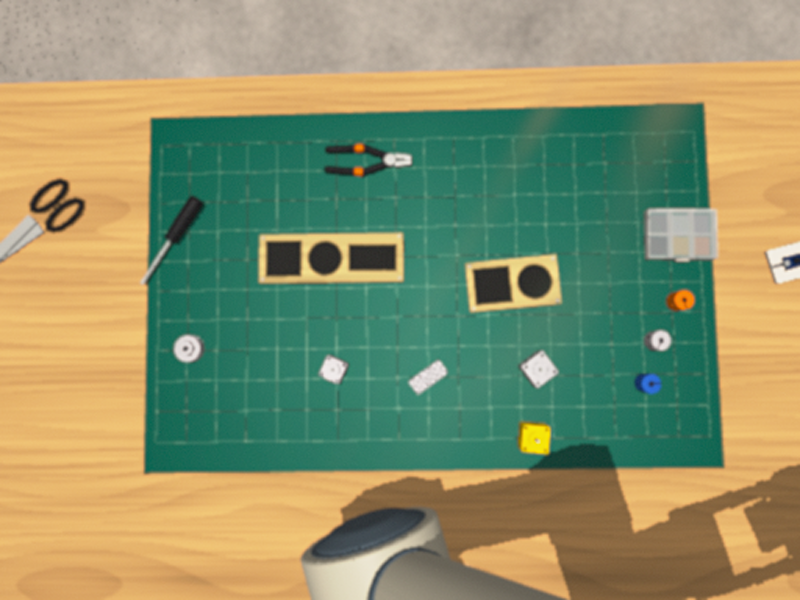

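View pics/side0.png

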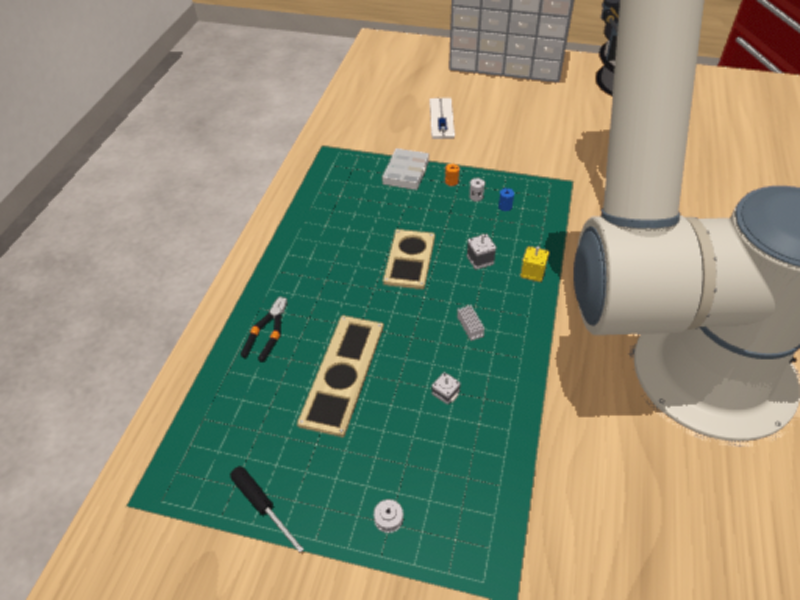

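Top view (800×600 pixels):
- **Parts:** pulley (187,348), small motor (333,369), heat sink (428,377), silver large motor (540,369).
- **Coupling candidates:** orange (683,299), silver (659,340), blue (650,384). Silver with the dark spider is the one meant. The yellow motor (535,438) is a decoy.
- **Trays:** tray3 (331,258), square pocket to the left (+y). tray2 (514,282), square pocket to the left.

Next I fit the known shapes to silhouettes in both cameras.

```bash
cat > meas.py <<'E'
import cv2,numpy as np
from scipy.optimize import minimize
from bench import ctrl
S=4
def proj(n,P):
    c=ctrl.camera_params(n);T=np.linalg.inv(c["pose"]);p=np.c_[P,np.ones(len(P))]@T.T
    return np.c_[c["cx"]-c["fx"]*p[:,0]/p[:,2],c["cy"]+c["fy"]*p[:,1]/p[:,2]]
def unproj(n,u,v,z):
    c=ctrl.camera_params(n);d=c["pose"][:3,:3]@np.array([(u-c["cx"])/c["fx"],-(v-c["cy"])/c["fy"],-1]);o=c["pose"][:3,3]
    return o+d*(z-o[2])/d[2]
def box(a,b,h): return np.array([[x,y,z] for x in(-a/2,a/2) for y in(-b/2,b/2) for z in(0,h)])
def cyl(d,h,z0=0): return np.array([[d/2*np.cos(t),d/2*np.sin(t),z] for t in np.linspace(0,6.28,40) for z in(z0,h)])
M={"tray3":(box(.08,.238,.011),(331,258)),"tray2":(box(.08,.148,.011),(514,282)),"large_motor":(box(.042,.042,.048),(540,369)),
"small_motor":(box(.035,.035,.028),(333,369)),"pulley":(np.r_[cyl(.042,.02),cyl(.024,.028,.02)],(187,348)),
"coupling":(cyl(.03,.04),(659,340)),"heat_sink":(box(.06,.025,.025),(428,377))}
def place(P,q):
    c,s=np.cos(q[2]),np.sin(q[2]);return np.c_[P[:,0]*c-P[:,1]*s+q[0],P[:,0]*s+P[:,1]*c+q[1],P[:,2]]
def hull(n,P,q): return cv2.convexHull(proj(n,place(P,q)).astype(np.float32))
def mask(im):
    h=cv2.cvtColor(cv2.resize(im,None,fx=S,fy=S,interpolation=cv2.INTER_CUBIC),cv2.COLOR_BGR2HSV)
    return (~((h[...,0]>60)&(h[...,0]<100)&(h[...,1]>100))).astype(np.uint8)
def fit(name,ims,q0=None,cams=("top","side")):
    P,(u,v)=M[name];u*=.64;v*=.64
    if q0 is None: q0=np.r_[unproj("top",u,v,P[:,2].max())[:2],0]
    ms={};rois={}
    for n in cams:
        H=hull(n,P,q0)[:,0];ctr=H.mean(0);r=np.linalg.norm(H-ctr,axis=1).max()+5
        m=mask(ims[n]);k=np.zeros_like(m);cv2.circle(k,tuple((ctr*S).astype(int).tolist()),int(r*S),1,-1)
        nb,l,st,ce=cv2.connectedComponentsWithStats(m*k);i=1+np.argmax(st[1:,4]);m=(l==i).astype(np.uint8)
        ms[n]=cv2.morphologyEx(m,cv2.MORPH_OPEN,np.ones((5*S//2,)*2));m2=ms[n]
        m2[:]=cv2.drawContours(np.zeros_like(m2),cv2.findContours(m2,0,2)[0],-1,1,-1)
    def cost(q):
        t=0
        for n in cams:
            a=np.zeros_like(ms[n]);cv2.fillConvexPoly(a,np.round(((hull(n,P,q)+.5)*S-.5)*16).astype(np.int32),1,shift=4)
            t+=1-(a&ms[n]).sum()/max(1,(a|ms[n]).sum())
        return t/len(cams)
    best=None
    for y in (np.radians([0,30,60,90,120,150]) if "tray" not in name else np.radians([-10,0,10])):
        r=minimize(cost,[*q0[:2],y],method="Nelder-Mead",options=dict(initial_simplex=np.array([*q0[:2],y])+np.array([[0,0,0],[.01,0,0],[0,.01,0],[0,0,.2]]),xatol=1e-4,fatol=1e-4,maxiter=120))
        if best is None or r.fun<best.fun:best=r
    return best.x,best.fun
E
cat > m1.py <<'E'
from meas import *
import json
ims={n:cv2.imread(f"{n}_raw.png") for n in("top","side")}
R={}
for k in M:
    q,f=fit(k,ims);R[k]=q.tolist();print(k,q[:2].round(4),np.degrees(q[2]).round(1),"1-IoU",round(f,3), [fit(k,ims,cams=(n,))[0][:2].round(4) for n in ims] if 'tray' not in k else '')
json.dump(R,open("poses.json","w"))
out=[]
big={n:cv2.resize(ims[n],None,fx=4,fy=4,interpolation=cv2.INTER_CUBIC) for n in ims}
tiles=[]
for k in ["large_motor","small_motor","coupling","heat_sink","pulley"]:
  col=[]
  for n in ims:
    b=big[n].copy();H=hull(n,M[k][0],R[k]);cv2.polylines(b,[((H+.5)*4).astype(np.int32)],True,(0,0,255),1)
    c=(H.mean((0,1))*4).astype(int);col.append(cv2.resize(b[c[1]-75:c[1]+75,c[0]-75:c[0]+75],(160,160)))
  tiles.append(np.vstack(col))
cv2.imwrite("pics/crops.png",np.hstack(tiles))
E
python3 m1.py
```

```text
tray3 [0.6282 0.1583] -1.1 1-IoU 0.064 
tray2 [ 0.5799 -0.1414] 3.4 1-IoU 0.09 Traceback (most recent call last):
  File "m1.py", line 6, in <module>
    q,f=fit(k,ims);R[k]=q.tolist();print(k,q[:2].round(4),np.degrees(q[2]).round(1),"1-IoU",round(f,3), [fit(k,ims,cams=(n,))[0][:2].round(4) for n in ims] if 'tray' not in k else '')
                                                                                                         ~~~^^^^^^^^^^^^^^^^^
  File "meas.py", line 40, in fit
    r=minimize(cost,[*q0[:2],y],method="Nelder-Mead",options=dict(initial_simplex=np.array([*q0[:2],y])+np.array([[0,0,0],[.01,0,0],[0,.01,0],[0,0,.2]]),xatol=1e-4,fatol=1e-4,maxiter=120))
    res = _minimize_neldermead(fun, x0, args, callback, bounds=bounds,
                               **options)
    fsim[j] = func(sim[j])
              ~~~~^^^^^^^^
    fx = function(np.copy(x), *(wrapper_args + args))
  File "meas.py", line 35, in cost
    a=np.zeros_like(ms[n]);cv2.fillConvexPoly(a,np.round(((hull(n,P,q)+.5)*S-.5)*16).astype(np.int32),1,shift=4)
                                                           ~~~~^^^^^^^
  File "meas.py", line 18, in hull
    def hull(n,P,q): return cv2.convexHull(proj(n,place(P,q)).astype(np.float32))
                                           ~~~~^^^^^^^^^^^^^^
  File "meas.py", line 6, in proj
    c=ctrl.camera_params(n);T=np.linalg.inv(c["pose"]);p=np.c_[P,np.ones(len(P))]@T.T
ValueError: time passes only in moves, steps and waits
```

```bash
sed -i 's/^S=4/S=4\nCP={n:ctrl.camera_params(n) for n in("top","side")}/; s/c=ctrl.camera_params(n);/c=CP[n];/' meas.py; python3 m1.py
```

```text
tray3 [0.6282 0.1583] -1.1 1-IoU 0.064 
tray2 [ 0.5799 -0.1414] 3.4 1-IoU 0.09 
large_motor [ 0.4414 -0.1751] 32.5 1-IoU 0.077 [array([ 0.4406, -0.1758]), array([ 0.4414, -0.1745])]
small_motor [0.4453 0.1532] -24.4 1-IoU 0.106 [array([0.4445, 0.1537]), array([0.4447, 0.1535])]
pulley [0.4824 0.394 ] 103.5 1-IoU 0.133 [array([0.4816, 0.3942]), array([0.4821, 0.3937])]
coupling [ 0.483  -0.3668] 130.1 1-IoU 0.114 [array([ 0.4827, -0.3676]), array([ 0.4828, -0.3654])]
heat_sink [4.299e-01 4.000e-04] -53.6 1-IoU 0.141 [array([4.289e-01, 1.000e-04]), array([0.43  , 0.0005])]
```

View pics/crops.png

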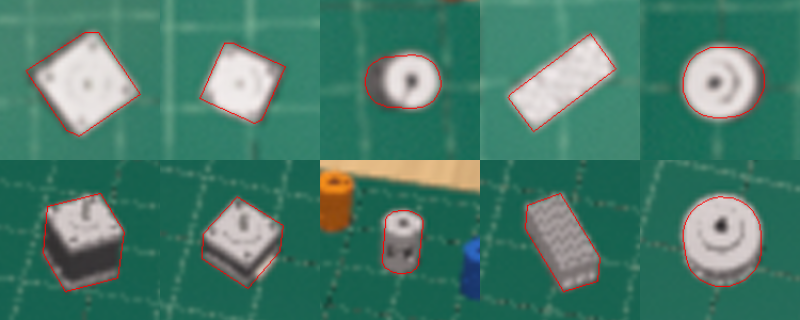

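The projected outlines match all five silver parts. The coupling is confirmed as the silver one between orange and blue. No connector shows on either motor's camera-facing sides, so I check the hidden sides with the wrist camera on the way.

```bash
cat > rob.py <<'E'
from bench import ctrl
import numpy as np,json,cv2
Q=json.load(open("poses.json"))
def R(yaw):
    c,s=np.cos(np.radians(yaw)),np.sin(np.radians(yaw));return np.array([[c,s,0],[s,-c,0],[0,0,-1.]])
W={"large_motor":.042,"small_motor":.035,"pulley":.024,"coupling":.030,"heat_sink":.025}
H={"large_motor":.018,"small_motor":.013,"pulley":.0215,"coupling":.016,"heat_sink":.012}
POCK={"small_motor":("tray3",.079),"pulley":("tray3",.010),"heat_sink":("tray3",-.069),"large_motor":("tray2",.034),"coupling":("tray2",-.035)}
UP=.15
def run(k,a,xy=None,margin=.026):
    """a: closing axis angle (deg) at the pick; in the tray the fingers close along tray x"""
    x,y=xy or Q[k][:2]; Rp=R(90+a); o=(W[k]+margin)/.091
    ctrl.goto([x,y,UP-.05],Rp) if False else ctrl.goto([x,y,UP],Rp)
    ctrl.command_gripper(min(1,o)); 
    ctrl.move_l([x,y,H[k]],vel=.15,contact_N=8); z0=ctrl.current_tool_pos()[2]
    ctrl.command_gripper(0)
    print(k,"pick z",round(z0,4),"width mm",round(91*ctrl.current_grip_width(),1),"force",round(ctrl.current_grasp_force(),1))
    if 91*ctrl.current_grip_width()<1000*W[k]-4: raise SystemExit("no grasp")
    ctrl.move_l([x,y,UP],vel=.2)
    t,py=POCK[k];tx,ty,th=Q[t];px,pyy=tx-np.sin(th)*py,ty+np.cos(th)*py
    Rt=R(90+np.degrees(th)); ctrl.goto([px,pyy,UP],Rt)
    ctrl.move_l([px,pyy,z0+.003+.008],vel=.15)
    c=ctrl.move_l([px,pyy,z0+.003-.003],vel=.03,contact_N=3)
    print(" width",round(91*ctrl.current_grip_width(),1),"contact",c,"dz from floor mm",round(1000*(ctrl.current_tool_pos()[2]-z0-.003),1))
    ctrl.command_gripper(min(1,(W[k]+.018)/.091)); ctrl.move_l([px,pyy,UP],vel=.2)
    print(" t",round(ctrl.current_t(),1))
def look(xy,ang,d,name):
    dv=np.array([np.cos(np.radians(ang)),np.sin(np.radians(ang))])
    c=np.array(xy)+dv*(d+.079); ctrl.goto([*c,.2],R(ang+180)); im=ctrl.read_camera("wrist"); return im
E
python3 - <<'E'
from rob import *
for k,ang in(("large_motor",-103),("small_motor",-69)):
    im=look(Q[k][:2],ang,.06,k); cv2.imwrite(k+"_w.png",im); print(ctrl.current_t())
a=[cv2.imread(k+"_w.png")[0:240,136:376] for k in("large_motor","small_motor")]
cv2.imwrite("pics/conn.png",cv2.resize(np.hstack(a),(800,400),interpolation=cv2.INTER_CUBIC))
E
```

```text
1.4917
2.8417
```

View pics/conn.png

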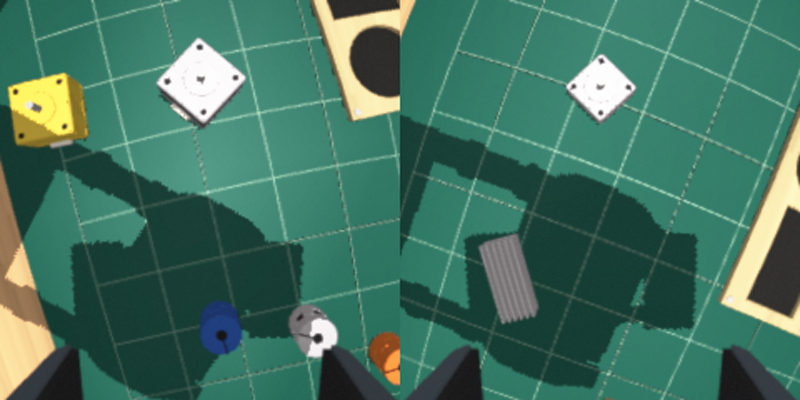

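The large motor's connector shows at (180,112), which is its −x side in world direction 212°. I will grip its other pair of sides (a=−57.5). The small motor's connector isn't clear, so I enlarge it.

```bash
python3 - <<'E'
from meas import *
import json
Q=json.load(open("poses.json"))
a=cv2.imread("small_motor_w.png")[20:85,225:290]
s=cv2.imread("side_raw.png");c=proj("side",np.array([[*Q["small_motor"][:2],.014]]))[0].astype(int);b=s[c[1]-20:c[1]+20,c[0]-20:c[0]+20]
t=cv2.imread("top_raw.png");c=proj("top",np.array([[*Q["small_motor"][:2],.014]]))[0].astype(int);d=t[c[1]-16:c[1]+16,c[0]-16:c[0]+16]
cv2.imwrite("pics/sm.png",np.hstack([cv2.resize(x,(266,266),interpolation=cv2.INTER_CUBIC) for x in(a,b,d)]))
E
```

```text
(no output)
```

View pics/sm.png

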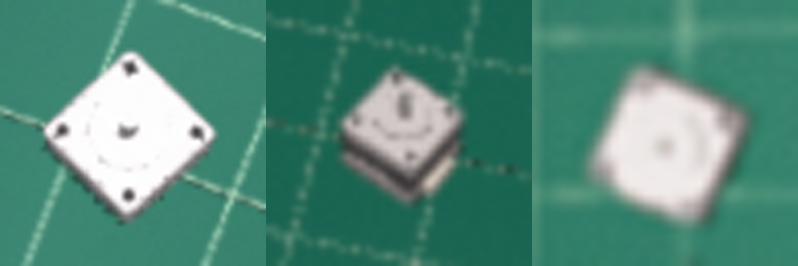

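The side crop shows the small motor's connector as a whitish block at the lower right (440,172), facing 156°. I close across its other sides (a=65.6) and start with this part.

```bash
python3 - <<'E'
from rob import *
run("small_motor",65.6)
cv2.imwrite("pics/w1.png",ctrl.read_camera("wrist"))
E
```

```text
small_motor pick z 0.0136 width mm 34.7 force 30.0
 width 34.8 contact True dz from floor mm -0.8
 t 10.3
```

View pics/w1.png

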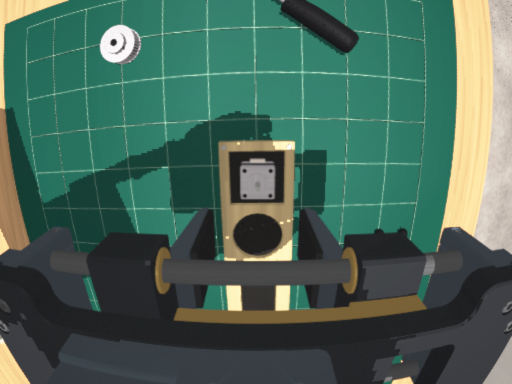

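The small motor (258,182) stands in the square pocket, aligned and with its connector clear. I carry on with the other four.

```bash
python3 - <<'E'
from rob import *
run("pulley",-1.1); run("heat_sink",36.4); run("large_motor",-57.5); run("coupling",60)
ctrl.goto([.35,-.35,.25],R(45))
for n in("top","side"): cv2.imwrite(n+"_1.png",ctrl.read_camera(n))
a=cv2.resize(cv2.imread("top_1.png")[130:230,150:380],(800,348),interpolation=cv2.INTER_CUBIC)
b=cv2.resize(cv2.imread("side_1.png")[130:290,170:290],(187,250),interpolation=cv2.INTER_CUBIC)
cv2.imwrite("pics/end.png",np.vstack([a,np.pad(b,((0,0),(0,613),(0,0)))]))
from meas import fit
ims={n:cv2.imread(n+"_1.png") for n in("top","side")}
for t in("tray3","tray2"):
    q,f=fit(t,{**ims},q0=np.array(Q[t]),cams=("top",));print(t,q.round(4),Q[t])
E
```

```text
pulley pick z 0.0223 width mm 22.0 force 30.0
 width 22.3 contact True dz from floor mm -1.2
 t 17.5
heat_sink pick z 0.0125 width mm 24.6 force 30.0
 width 24.7 contact True dz from floor mm -0.8
 t 24.8
large_motor pick z 0.0186 width mm 42.3 force 29.2
 width 41.8 contact True dz from floor mm -0.9
 t 32.4
coupling pick z 0.0168 width mm 29.0 force 30.0
 width 29.3 contact True dz from floor mm -1.1
 t 40.3
tray3 [ 0.6262  0.1604 -0.0207] [0.6282440217190107, 0.15833369023957058, -0.01996974331534383]
tray2 [ 0.5802 -0.1437  0.0673] [0.5798817244124629, -0.1414337583094214, 0.05962702982289282]
```

View pics/end.png

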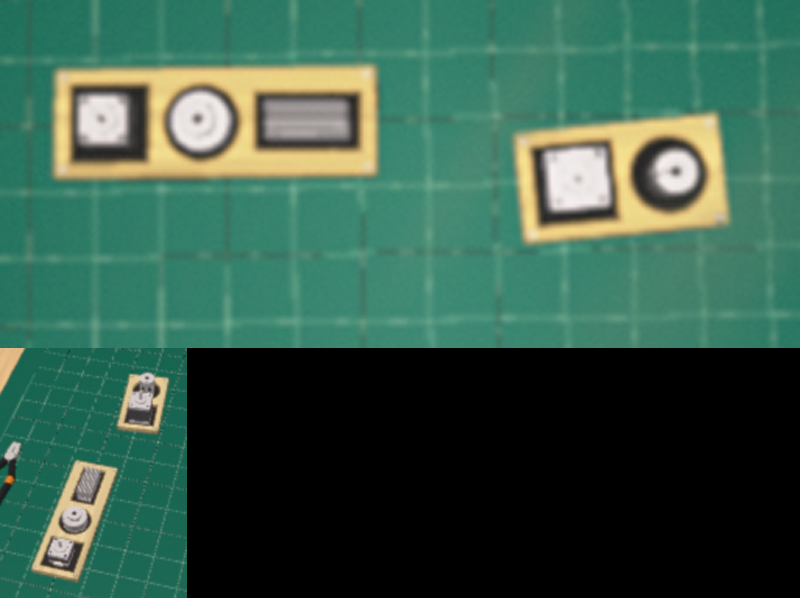

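All five parts sit in their pockets: small motor (101,119), pulley (200,121), heat sink (308,120), large motor (577,179), coupling (676,171). Allowing for perspective lean, the offsets are at most about 4 mm. Each placing made floor contact and the pliers, case and screwdriver are untouched, so I hand in.

```bash
python3 -c "
from bench import ctrl
print(ctrl.sign_off(),ctrl.current_t())"
```

```text
the job is handed in; nothing more can be done
the job is handed in; nothing more can be done
```

Both kits are made up and handed in about 41 s into the 106 s limit: all five parts are flat in their own pockets and released, and I kept clear of the pliers, parts case and screwdriver; sign-off gave no verdict.

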